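# Fetch the reference filter from behind the reagent bottles

### The job

The three reagent bottles stand in the way of the green reference filter: first move all three into the steel side tray, standing upright. Then take the green filter out of its stand and push it fully down into the empty middle slot of the white filter rack, and only after that put each bottle back, upright and wholly on the pad of its own cap colour. Never tip a bottle over, and leave the beaker alone.

Things in the scene. Friction and masses are not known exactly. Their poses are not given: they have to be found in the camera images.
- blue_bottle: Reagent bottle standing upright: white plastic with a blue screw cap and a blue band low on its side. 150 mm tall; straight round body 56 mm in diameter from the base up to 108 mm, then a shoulder; cap 40 mm in diameter from 120 to 150 mm. About 250 g. Origin: centre of its underside; z up.
- red_bottle: Reagent bottle standing upright: white plastic with a red screw cap and a red band low on its side. 150 mm tall; straight round body 56 mm in diameter from the base up to 108 mm, then a shoulder; cap 40 mm in diameter from 120 to 150 mm. About 250 g. Origin: centre of its underside; z up.
- yellow_bottle: Reagent bottle standing upright: white plastic with a yellow screw cap and a yellow band low on its side. 150 mm tall; straight round body 56 mm in diameter from the base up to 108 mm, then a shoulder; cap 40 mm in diameter from 120 to 150 mm. About 250 g. Origin: centre of its underside; z up.
- blue_pad: Flat round blue pad, 86 mm in diameter, 3 mm thick, fixed to the bench: the home of the blue-capped bottle, which stands centred on it at the start (the pad's rim shows round it). Origin: centre of its underside; its top is 3 mm higher.
- red_pad: Flat round red pad, 86 mm in diameter, 3 mm thick, fixed to the bench: the home of the red-capped bottle, which stands centred on it at the start (the pad's rim shows round it). Origin: centre of its underside; its top is 3 mm higher.
- yellow_pad: Flat round yellow pad, 86 mm in diameter, 3 mm thick, fixed to the bench: the home of the yellow-capped bottle, which stands centred on it at the start (the pad's rim shows round it). Origin: centre of its underside; its top is 3 mm higher.
- side_tray: Empty open steel tray fixed on the bench at one side (left or right), the parking place: outside 310 mm long (its x) by 125 mm wide (its y), walls 4 mm thick and 22 mm high, floor 4 mm thick. Takes three bottles in a row along its x, for example 85 mm apart. Origin: centre of its underside.
- green_filter: Filter plate on edge: black frame, green window and top edge; 8 mm thick (its x), 50 wide (y), 70 tall (z, up), 60 g. Origin: centre of lower edge. Starts loose in the slot (10 mm wide, floor at 8 mm) of a fixed grey stand 30 mm high; its upper 48 mm is free, a 25 mm lift frees it. Bottles, all taller, stand 90 mm in front and 100 mm to either side. Either way round is right.
- filter_rack: White rack, fixed on the side away from the tray, 96 (its x) by 76 mm. Three slots along its y: the middle one, over the origin, is empty; those at x = +-26 mm hold fixed grey and amber plates, tops at 46 mm. Empty slot: 12 mm wide (x), 62 long (y), floor at 8 mm, straight to 32 mm, then flared to about 20 mm wide at 42 mm. Origin: centre of the underside; heights above the bench.
- beaker: Empty glass beaker standing upright near the far edge of the work, 68 mm wide at the rim, 88 mm tall. Not part of the job. Origin: centre of its underside.
Not all that is in view belongs to the job. What is shaped like the red_bottle but pink is not meant.

How it is judged:
On the way, in this order (a step that is already met when the one before it is completed fails the run):
1. all three bottles stand released in the side tray, while the green filter is still in its stand (x of blue_bottle in the frame of side_tray between -0.125 and 0.125 m and y of blue_bottle in the frame of side_tray between -0.034 and 0.034 m and z of each of blue_bottle, red_bottle, yellow_bottle in the frame of side_tray below 0.012 m and angle between each of blue_bottle, red_bottle, yellow_bottle's own z axis and vertical below 0.12 rad and x of red_bottle in the frame of side_tray between -0.125 and 0.125 m and y of red_bottle in the frame of side_tray between -0.034 and 0.034 m and x of yellow_bottle in the frame of side_tray between -0.125 and 0.125 m and y of yellow_bottle in the frame of side_tray between -0.034 and 0.034 m and contact force between each of blue_bottle, red_bottle, yellow_bottle and the fingers below 0.2 N and distance of green_filter from where it was at the start of the episode below 0.02 m), for 0.2 s.
2. the green filter is fully down in the empty slot of the rack and released, with all three bottles still in the tray (x of green_filter in the frame of filter_rack between -0.005 and 0.005 m and y of green_filter in the frame of filter_rack between -0.008 and 0.008 m and z of green_filter in the frame of filter_rack below 0.0115 m and angle between green_filter's own z axis and vertical below 0.22 rad and angle between the x axis of green_filter and the x axis of filter_rack, either way round below 0.25 rad and x of blue_bottle in the frame of side_tray between -0.125 and 0.125 m and y of blue_bottle in the frame of side_tray between -0.034 and 0.034 m and z of each of blue_bottle, red_bottle, yellow_bottle in the frame of side_tray below 0.012 m and angle between each of blue_bottle, red_bottle, yellow_bottle's own z axis and vertical below 0.12 rad and x of red_bottle in the frame of side_tray between -0.125 and 0.125 m and y of red_bottle in the frame of side_tray between -0.034 and 0.034 m and x of yellow_bottle in the frame of side_tray between -0.125 and 0.125 m and y of yellow_bottle in the frame of side_tray between -0.034 and 0.034 m and contact force between green_filter and the fingers below 0.2 N), for 0.2 s.
At the end, for the whole second after the job is handed in: Each bottle stands upright (0.08 rad), still and released on the pad of its own colour, within 15 mm of its centre; the green filter is down in the rack's middle slot (within 3.5 mm of its floor, 5 mm across, 8 mm along, tilt under 0.22 rad), released and still (horizontal distance between blue_bottle and blue_pad below 0.015 m and z of blue_bottle in the frame of blue_pad below 0.007 m and angle between each of blue_bottle, red_bottle, yellow_bottle's own z axis and vertical below 0.08 rad and linear speed of each of blue_bottle, red_bottle, yellow_bottle, green_filter below 0.02 m/s and contact force between each of blue_bottle, red_bottle, yellow_bottle, green_filter and the fingers below 0.2 N and horizontal distance between red_bottle and red_pad below 0.015 m and z of red_bottle in the frame of red_pad below 0.007 m and horizontal distance between yellow_bottle and yellow_pad below 0.015 m and z of yellow_bottle in the frame of yellow_pad below 0.007 m and x of green_filter in the frame of filter_rack between -0.005 and 0.005 m and y of green_filter in the frame of filter_rack between -0.008 and 0.008 m and z of green_filter in the frame of filter_rack below 0.0115 m and angle between green_filter's own z axis and vertical below 0.22 rad and angle between the x axis of green_filter and the x axis of filter_rack, either way round below 0.25 rad); the robot touches nothing.
It fails at once if a bottle is tipped by more than 0.8 rad (angle between any of blue_bottle, red_bottle, yellow_bottle's own z axis and vertical above 0.8 rad).
It fails at once if the beaker is pushed more than 20 mm or tipped (distance of beaker from where it was at the start of the episode above 0.02 m or angle between beaker's own z axis and vertical above 0.4 rad).
It also fails if it takes over 138 s, if anything falls off the work surface, if the arm or the gripper's body presses on something with over 40 N, if the wrist force passes 120 N, or if a joint passes its speed limit or range.

### The arm

A 6-joint arm with a two-finger parallel gripper is mounted at the origin on the work surface. World frame = base frame: x ahead of the robot, y to its left, z up, the work surface at z = 0. Lengths are in m, angles in rad, forces in N, time in s.
With the tool pointing down it reaches from about 0.3 to 0.775 m from the base axis. Payload 14.6 kg.
Tool frame: the origin (TCP) lies at the very end of the fingers, on their centre line; the grasp point (between the pads) lies 19 mm behind it; z points along the fingers, y is the line along which they close (so a half turn about z gives the same grasp; the last joint's range is limited). The gripper opens to 94 mm and grips with 3 to 60 N. Pads are 16 mm wide; open, the fingers measure 119 mm over their backs; the gripper's body (75 mm by 177 mm) begins 78 mm behind the grasp point.
Start: joints at [1.15, 0.3, 1.521, -0, 1.321, -0.067], TCP at [0.191, 0.516, 0.205] pointing down, gripper open.
Joint ranges: [-3.03, 3.03], [-0.79, 2.21], [0.23, 2.52], [-1.04, 4.18], [0, 3.07], [-2.55, 2.55]. Speed limits (rad/s): [2.22, 2.22, 2.57, 3.14, 3.14, 3.14].

### API

Orientations are given as [roll, pitch, yaw] about the fixed x, y, z axes, in that order (R = Rz(yaw) Ry(pitch) Rx(roll)).
In Python, from station import ctrl, cams gives the robot as it stands. The module is installed in compiled form; this text tells all that it offers.
- The arm moves only by the tool arm_command, never from a script. Its argument "plan" is a list that holds one entry, the list of rows, each a list of 7 numbers: the shift along the tool's x, y, z in mm, then the turn, a rotation vector about the tool's x, y, z in rad, then the closure, from -1 (fully open) to 1 (shut). A call has 1 to 12 rows; each row is the pose to reach, as a shift and turn from the pose commanded when the call began, along the tool's axes at that moment; what a row does not reach only later rows make up. A row lasts 1/10 s, in which the tool goes at most 50 mm and 8.59 degrees, less where a joint would pass 70% of its speed; a pose out of reach is approached as far as the arm can. A call with a gripper value outside its range is refused whole. The fingers move at their own pace and stop on an object; "squeeze" is the grip in N (left out, the last holds). Time passes only in rows, so rows that repeat a pose let the fingers close. It gives the time, the measured TCP pose, the force, the opening and the grip force at its end, in the units of the state.
- ctrl.get_obs(): the state, without advancing time (a new reading comes with each control period).
- cams.camera(name): name is "side" or "top" or "wrist"; returns (picture, depth): 480x640x3 uint8, blue, green, red; 480x640 float32, m along the optical axis (not along the pixel's ray), 0 where there is no reading.
- cams.camera_info(name): a dict with "fx", "fy", "cx", "cy" (pixels), "world_to_cam" (4x4, takes a point from world to camera coordinates). Camera axes: x right, y down, z forward; pixel columns grow to the right and rows downward; lengths in m; the calibration is good to about 2 mm. A picture is of the moment at which its call begins: read the wrist's pose just before it. camera_info takes no time and is no camera call; for the wrist camera it gives the pose at the moment of the call.
- ctrl.hand_in(): hands the job in; it is judged then, once.
The state is a dict: "time_s": time; "qpos": joint angles; "joint_vel": joint speeds; "tau": joint torques, N m; "ee_pos": TCP position; "eef_rot": TCP orientation; "force": force on the tool from outside, world axes, zero at the start; "moment": the same for the moment, N m; "grip_width": finger opening in m; "grip_force": force on a finger pad.
Only numpy, scipy, OpenCV 4.12 (cv2) and the standard library are available. Lean on these libraries where they do the work, as an engineer would, in place of code of your own. Each camera call takes 0.05 s, during which the arm holds its last target. There are 200 camera calls.

## Working session

There is one attempt and no reset: what is moved stays moved. The work goes in short steps, Python scripts to look and compute and a tool call to move; the robot and the scene stay as the last step left them, time stands still between calls to the robot, and variables do not carry over. Pictures are saved under pics/ and viewed, at most 14 in all, crops included, and the job is handed in when it is done.

Besides the shell and the picture viewer there is one more tool, called after "Emit:" as a command line: name --argument value ..., lists and objects as JSON in quotes. arm_command: Moves the arm, as the interface text tells. Its arguments: {"type":"object","properties":{"plan":{"type":"array"},"squeeze":{"type":"number"}},"required":["plan"]}

```bash
mkdir -p pics
cat > h.py <<'E'
import numpy as np, cv2
from station import ctrl, cams
def grab(n):
    info=cams.camera_info(n); im,d=cams.camera(n); return im,d,info
def pts(d,info):
    v,u=np.mgrid[:480,:640]; P=np.stack([(u-info['cx'])/info['fx']*d,(v-info['cy'])/info['fy']*d,d],-1)
    T=np.linalg.inv(np.array(info['world_to_cam'])); return P@T[:3,:3].T+T[:3,3]
def ray(info,u,v,z):
    T=np.linalg.inv(np.array(info['world_to_cam'])); r=T[:3,:3]@np.array([(u-info['cx'])/info['fx'],(v-info['cy'])/info['fy'],1])
    o=T[:3,3]; return o+r*(z-o[2])/r[2]
def save(n,im,d,info): np.savez('pics/'+n+'.npz',im=im,d=d,**{k:np.array(info[k]) for k in('fx','fy','cx','cy','world_to_cam')})
E
python3 - <<'E'
from h import *
print(ctrl.get_obs())
for n in('top','side'):
    im,d,i=grab(n); cv2.imwrite(f'pics/{n}0.png',im); save(n+'0',im,d,i); print(n,i)
E
```

```text
{'time_s': 0.0, 'qpos': array([ 1.15038717e+00,  3.00485916e-01,  1.52161941e+00,  1.16470597e-05,
        1.32071106e+00, -6.65694039e-02]), 'joint_vel': array([ 0.00027389,  0.00210592,  0.00053676, -0.00114763, -0.00201881,
        0.00205686]), 'tau': array([-7.35697677e-05, -5.31809020e+01, -3.52737021e+01,  7.09070452e-02,
        2.44987925e-02, -3.48850813e-05]), 'ee_pos': array([0.19044484, 0.5156746 , 0.204862  ]), 'eef_rot': array([-3.14037238e+00, -9.26591938e-05,  2.78774995e+00]), 'force': array([-0.77611517,  0.70240039, -0.6394808 ]), 'moment': array([-0.04119549, -0.01798383, -0.00559458]), 'grip_force': 0.0, 'grip_width': 0.09418424944316063}
top {'fx': 534.7179564457313, 'fy': 534.7179564457313, 'cx': 322.27929298038157, 'cy': 239.45031089066512, 'world_to_cam': array([[-0.01414111, -0.99975151,  0.01723231,  0.00798598],
       [-0.99466724,  0.01230417, -0.10239968,  0.58716405],
       [ 0.1021622 , -0.01858846, -0.99459406,  1.10652155],
       [ 0.        ,  0.        ,  0.        ,  1.        ]])}
side {'fx': 506.63443215395233, 'fy': 506.63443215395233, 'cx': 316.32631429588866, 'cy': 238.38491236914723, 'world_to_cam': array([[-8.75809287e-01, -4.82657161e-01, -3.97033934e-04,
         5.13458273e-01],
       [-3.28604704e-01,  5.96874317e-01, -7.31956282e-01,
         2.09611603e-01],
       [ 3.53520920e-01, -6.40923642e-01, -6.81351483e-01,
         7.95303634e-01],
       [ 0.00000000e+00,  0.00000000e+00,  0.00000000e+00,
         1.00000000e+00]])}
```

View pics/top0.png

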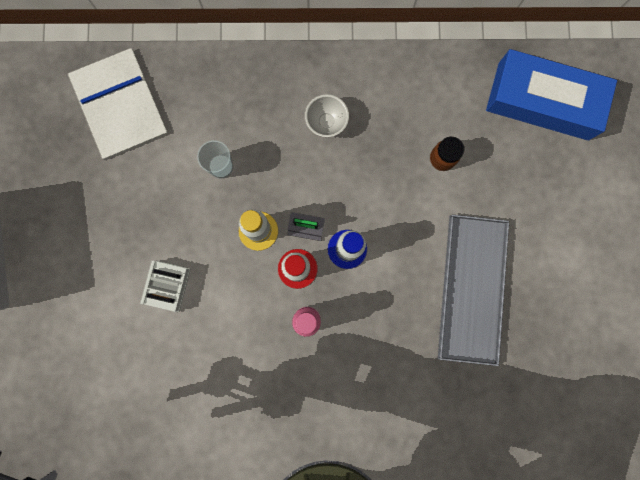

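View pics/side0.png

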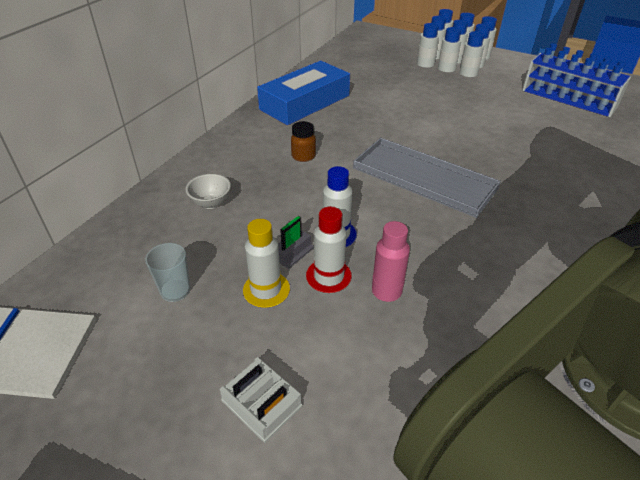

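Candidates in the top view: yellow cap (251,220), red cap (295,266) and blue cap (350,243). The pink decoy is at (306,321), the brown jar at (447,153), and there are blue-capped bottles in the background of the side view. The only green filter is at (306,223). The rack's empty slot is at (165,286), the tray is at (475,290), and the beaker to leave alone is at (215,158). I choose the red, blue and yellow bottles that stand on pads.

Run:
```python
from h import *
from scipy.optimize import least_squares
def fit(xy,r):
    c0=np.median(xy,0); return least_squares(lambda c:np.hypot(*(xy-c).T)-r,c0,loss='soft_l1',f_scale=.002).x
D={n:np.load(f'pics/{n}0.npz') for n in('top','side')}
for n in D:
    im=D[n]['im']; P=pts(D[n]['d'],D[n]); hsv=cv2.cvtColor(im,cv2.COLOR_BGR2HSV); H,S,V=[hsv[...,k].astype(int) for k in range(3)]
    ok=(D[n]['d']>0)&(np.abs(P[...,0]-.5)<.35)&(np.abs(P[...,1])<.3)
    for c,m in dict(blue=(H>110)&(H<130)&(S>150),red=((H<5)|(H>175))&(S>190),yellow=(H>20)&(H<32)&(S>150),pink=(H>160)&(H<175)&(S>80),green=(H>45)&(H<75)&(S>130)).items():
        m=m&ok
        if m.sum()==0: print(n,c,'none'); continue
        top=m&(P[...,2]>.143); q=P[top]
        s=f'{n} {c}'
        if len(q)>5:
            (cx,cy),r=cv2.minEnclosingCircle(q[:,:2].astype(np.float32)); s+=f' cap {cx:.4f},{cy:.4f} r{r:.4f} z{np.median(q[:,2]):.4f}'
        pd=(m&(P[...,2]<.012)).astype(np.uint8)
        if pd.sum()>50 and c!='green':
            # boundary of convex hull of rays onto z=.003
            v,u=np.nonzero(pd); h=cv2.convexHull(np.stack([u,v],1).astype(np.int32))[:,0]
            xy=np.array([ray(D[n],a,b,.003)[:2] for a,b in h]); s+=f' pad {fit(xy,.043).round(4)}'
        if c in('green',):
            q=P[m]; s+=f' n{len(q)} zmax{q[:,2].max():.3f}'; q=q[q[:,2]>(.068 if n=="top" else 0.03)]
            rct=cv2.minAreaRect(q[:,:2].astype(np.float32)); s+=f' {q.mean(0).round(4)} rect {rct}'
            v,u=np.nonzero(m); rr=cv2.minAreaRect(np.stack([u,v],1).astype(np.float32))
            if n=='top': s+=f' ray78 {np.array([ray(D[n],a,b,.078)[:2] for a,b in cv2.boxPoints(rr)]).round(4).tolist()}'
        print(s)
n='top';im=D[n]['im'];P=pts(D[n]['d'],D[n])
# tray: rim z~.022
m=(np.abs(P[...,2]-.022)<.006)&(P[...,1]<-.17)&(P[...,1]>-.42)&(P[...,0]<.72)&(P[...,0]>.3)
print('tray rim',m.sum(),cv2.minAreaRect(P[m][:,:2].astype(np.float32)))
m=(P[...,2]>.03)&(P[...,1]>.22)&(P[...,1]<.42)&(P[...,0]<.58)&(P[...,0]>.35)
print('rack',m.sum(),P[m][:,2].max(),cv2.minAreaRect(P[m][:,:2].astype(np.float32)))
m=(P[...,2]>.02)&(P[...,1]>.15)&(P[...,1]<.3)&(P[...,0]<.85)&(P[...,0]>.6);print('beaker',P[m][:,:2].min(0),P[m][:,:2].max(0))
c=im[130:330,120:380]; cv2.imwrite('pics/c0.png',cv2.resize(c,None,fx=3,fy=3,interpolation=cv2.INTER_CUBIC))
```

```text
top blue cap 0.5690,-0.0555 r0.0196 z0.1551 pad [ 0.5697 -0.0536]
top red cap 0.5271,0.0552 r0.0187 z0.1551 pad [0.5284 0.0553]
top yellow cap 0.6131,0.1383 r0.0200 z0.1546 pad [0.6118 0.1398]
top pink cap 0.4187,0.0353 r0.0199 z0.1523
top green n148 zmax0.086 [0.6181 0.0352 0.079 ] rect ((0.6188710927963257, 0.035738177597522736), (0.04626043140888214, 0.008386369794607162), 79.155517578125) ray78 [[0.6139, 0.0605], [0.6277, 0.0577], [0.618, 0.0122], [0.6042, 0.0152]]
side blue cap 0.5702,-0.0524 r0.0208 z0.1522 pad [ 0.5722 -0.0503]
side red cap 0.5274,0.0576 r0.0207 z0.1521 pad [0.5297 0.0567]
side yellow cap 0.6129,0.1407 r0.0211 z0.1522 pad [0.6131 0.1413]
side pink cap 0.4204,0.0371 r0.0215 z0.1493 pad [0.4271 0.0151]
side green n334 zmax0.081 [0.6175 0.039  0.057 ] rect ((0.6192763447761536, 0.0383782722055912), (0.0479128435254097, 0.010078632272779942), 77.94287109375)
tray rim 1046 ((0.4786239564418793, -0.3225511312484741), (0.12686467170715332, 0.31045812368392944), 83.03910064697266)
rack 1394 0.05314020820152354 ((0.4939926564693451, 0.33266282081604004), (0.07675924152135849, 0.09181755036115646), 76.09261322021484)
beaker [0.60021446 0.15016279] [0.78904608 0.25438071]
```

View pics/c0.png

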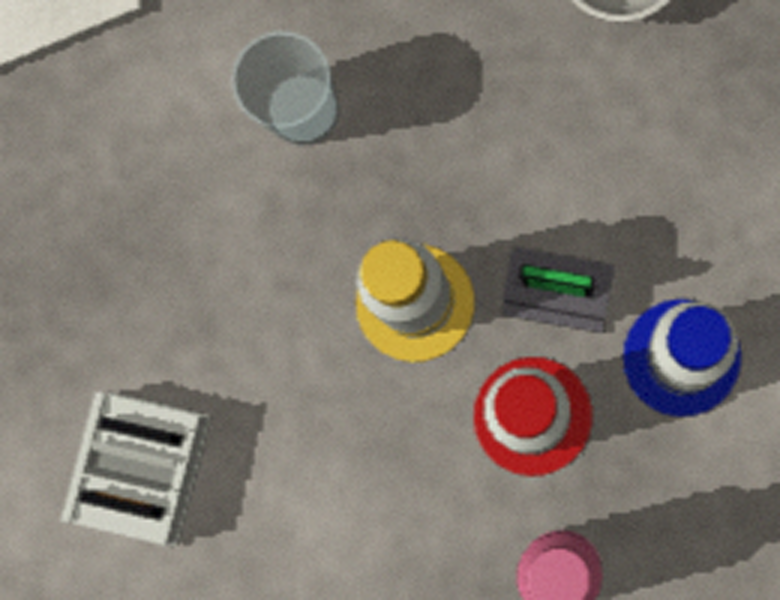

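The crop shows the three bottles centred on their own pads, the green filter on edge at crop (557,280), and the rack's empty middle slot at (132,466). I'll start with the blue bottle.

```bash
cat > p.py <<'E'
import sys
from h import *
from scipy.spatial.transform import Rotation as R
def delta(x,y,z,ang,frm=None):
    o=ctrl.get_obs(); p,r0=(np.array(o['ee_pos']),R.from_euler('xyz',o['eef_rot'])) if frm is None else (np.array(frm[:3]),R.from_matrix(Rm(frm[3])))
    r1=R.from_matrix(Rm(ang)); return (r0.inv().apply(np.array([x,y,z])-p)*1000).round(1),(r0.inv()*r1).as_rotvec().round(3)
def Rm(a): # tool down, tool y at angle a
    yv=np.array([np.cos(a),np.sin(a),0]); zv=np.array([0,0,-1.]); return np.stack([np.cross(yv,zv),yv,zv],1)
if __name__=='__main__':
    o=ctrl.get_obs(); print('t',round(o['time_s'],2),'p',o['ee_pos'].round(4),'w',round(o['grip_width'],4),'q',o['qpos'].round(2))
    for a in sys.argv[1:]:
        v=[float(s) for s in a.split(',')]; print(a,*[x.tolist() for x in delta(*v)])
E
python3 p.py .57,-.053,.23,1.45
```

```text
t 0.1 p [0.1905 0.5157 0.2049] w 0.0941 q [ 1.15  0.3   1.52  0.    1.32 -0.07]
.57,-.053,.23,1.45 [-553.1, -402.0, -24.7] [-0.001, -0.0, -0.233]
```

Emit:
arm_command --plan '[[[-553, -402, -25, 0, 0, -0.233, -1], [-553, -402, -25, 0, 0, -0.233, -1], [-553, -402, -25, 0, 0, -0.233, -1], [-553, -402, -25, 0, 0, -0.233, -1], [-553, -402, -25, 0, 0, -0.233, -1], [-553, -402, -25, 0, 0, -0.233, -1], [-553, -402, -25, 0, 0, -0.233, -1], [-553, -402, -25, 0, 0, -0.233, -1], [-553, -402, -25, 0, 0, -0.233, -1], [-553, -402, -25, 0, 0, -0.233, -1], [-553, -402, -25, 0, 0, -0.233, -1], [-553, -402, -25, 0, 0, -0.233, -1]]]' --squeeze 25

```text
time_s: 1.3
ee_pos: [0.5227, 0.0171, 0.2272]
eef_rot: [3.142, -0.0, 3.021]
force: [0.8, 0.6, 0.2]
grip_width: 0.094
grip_force: 0.0
```

```bash
python3 p.py .57,-.053,.23,1.45 .57,-.053,.066,1.45
```

```text
t 1.3 p [0.5227 0.0171 0.2272] w 0.094 q [-0.04  0.22  1.57  0.    1.35 -1.49]
.57,-.053,.23,1.45 [-55.4, -63.9, -2.8] [0.0, -0.0, -0.0]
.57,-.053,.066,1.45 [-55.4, -63.9, 161.2] [0.0, -0.0, -0.0]
```

Emit:
arm_command --plan '[[[-55, -64, -3, 0, 0, 0, -1], [-55, -64, -3, 0, 0, 0, -1], [-55, -64, -3, 0, 0, 0, -1], [-55, -64, -3, 0, 0, 0, -1], [-55, -64, -3, 0, 0, 0, -1]]]'

```text
time_s: 1.8
ee_pos: [0.5685, -0.0502, 0.2302]
eef_rot: [3.142, -0.0, 3.022]
force: [0.0, 0.3, 0.1]
grip_width: 0.094
grip_force: 0.0
```

```bash
python3 - <<'E'
from h import *
im,d,i=grab('wrist'); cv2.imwrite('pics/w1.png',im)
E
python3 p.py .57,-.053,.066,1.45
```

```text
t 1.85 p [ 0.5686 -0.05    0.2304] w 0.0939 q [-0.15  0.33  1.42  0.    1.39 -1.6 ]
.57,-.053,.066,1.45 [-1.8, -2.8, 164.4] [0.0, -0.0, 0.001]
```

View pics/w1.png

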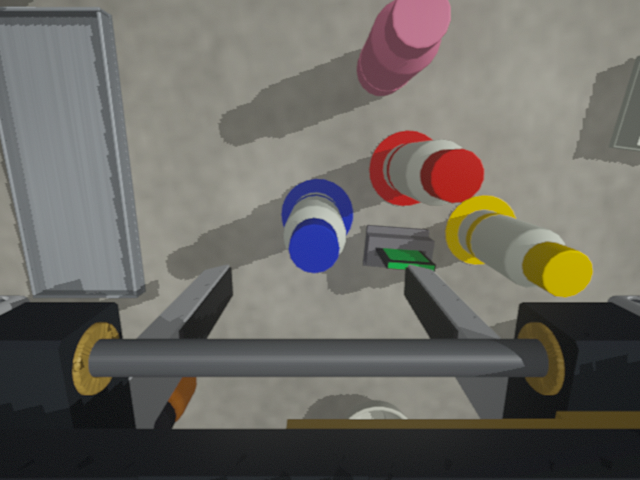

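The wrist view shows the blue cap at (314,245), between the open fingers, with nothing in the way. I'll go down, grip and lift.

Emit:
arm_command --plan '[[[-2, -3, 30, 0, 0, 0, -1], [-2, -3, 70, 0, 0, 0, -1], [-2, -3, 110, 0, 0, 0, -1], [-2, -3, 145, 0, 0, 0, -1], [-2, -3, 164, 0, 0, 0, -1], [-2, -3, 164, 0, 0, 0, -1], [-2, -3, 164, 0, 0, 0, 1], [-2, -3, 164, 0, 0, 0, 1], [-2, -3, 164, 0, 0, 0, 1], [-2, -3, 164, 0, 0, 0, 1], [-2, -3, 164, 0, 0, 0, 1], [-2, -3, 164, 0, 0, 0, 1]]]'

```text
time_s: 3.05
ee_pos: [0.5708, -0.0543, 0.0667]
eef_rot: [-3.142, 0.001, 3.021]
force: [-1.4, 0.4, 3.4]
grip_width: 0.0555
grip_force: 25.0
```

```bash
python3 p.py .57,-.053,.23,1.45 .394,-.312,.23,1.45
```

```text
t 3.05 p [ 0.5708 -0.0543  0.0667] w 0.0555 q [-0.16  0.5   1.59  0.    1.05 -1.61]
.57,-.053,.23,1.45 [0.8, 1.2, -163.3] [-0.0, 0.001, -0.0]
.394,-.312,.23,1.45 [144.3, -277.1, -163.4] [-0.0, 0.001, -0.0]
```

Emit:
arm_command --plan '[[[0, 0, -30, 0, 0, 0, 1], [0, 0, -60, 0, 0, 0, 1], [0, 0, -90, 0, 0, 0, 1], [30, -60, -90, 0, 0, 0, 1], [55, -100, -90, 0, 0, 0, 1], [75, -140, -90, 0, 0, 0, 1], [95, -180, -90, 0, 0, 0, 1], [115, -220, -90, 0, 0, 0, 1], [132, -254, -90, 0, 0, 0, 1], [144, -277, -90, 0, 0, 0, 1], [144, -277, -90, 0, 0, 0, 1], [144, -277, -90, 0, 0, 0, 1]]]'

```text
time_s: 4.25
ee_pos: [0.394, -0.3119, 0.1561]
eef_rot: [3.141, -0.0, 3.02]
force: [0.7, 0.2, -2.5]
grip_width: 0.0558
grip_force: 25.0
```

```bash
python3 - <<'E'
from h import *
im,d,i=grab('top'); cv2.imwrite('pics/t1.png',im); save('t1',im,d,i)
P=pts(d,i)
m=(np.abs(P[...,2]-.024)<.005)&(P[...,1]<-.17)&(P[...,1]>-.42)&(P[...,0]<.72)&(P[...,0]>.3)
print(m.sum(),cv2.minAreaRect(P[m][:,:2].astype(np.float32)))
E
python3 p.py .394,-.312,.0685,1.45
```

```text
780 ((0.47849375009536743, -0.32270801067352295), (0.1269475817680359, 0.31043606996536255), 82.88790893554688)
t 4.3 p [ 0.3944 -0.3115  0.1561] w 0.0555 q [-0.74  0.24  1.71  0.    1.19 -2.19]
.394,-.312,.0685,1.45 [0.3, -0.6, 87.6] [0.0, -0.0, -0.0]
```

View pics/t1.png

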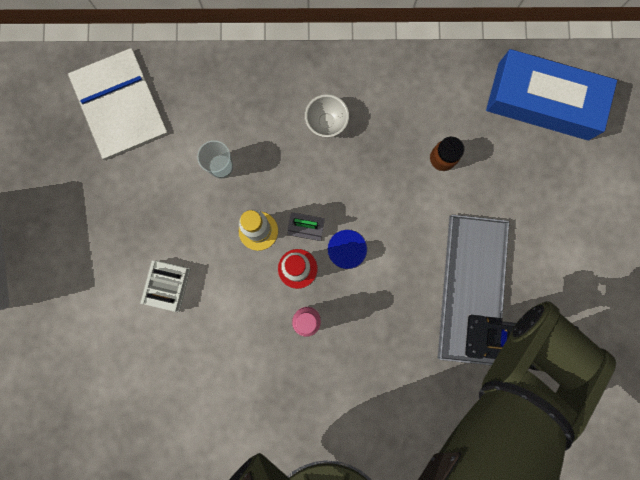

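The top view shows the gripper holding the blue bottle over the near end of the tray (500,340), with the blue pad bare at (347,250). Now I'll set the bottle down.

Emit:
arm_command --plan '[[[0, 0, 25, 0, 0, 0, 1], [0, 0, 50, 0, 0, 0, 1], [0, 0, 70, 0, 0, 0, 1], [0, 0, 80, 0, 0, 0, 1], [0, 0, 85, 0, 0, 0, 1], [0, 0, 87, 0, 0, 0, 1], [0, 0, 87, 0, 0, 0, 1], [0, 0, 87, 0, 0, 0, -1], [0, 0, 87, 0, 0, 0, -1], [0, 0, 87, 0, 0, 0, -1], [0, 0, 87, 0, 0, 0, -1], [0, 0, 67, 0, 0, 0, -1]]]'

```text
time_s: 5.5
ee_pos: [0.3934, -0.3111, 0.0878]
eef_rot: [3.139, -0.003, 3.021]
force: [1.3, 0.1, 1.1]
grip_width: 0.0918
grip_force: 0.0
```

```bash
python3 - <<'E'
from h import *
from scipy.optimize import least_squares
i=np.load('pics/t1.npz'); hsv=cv2.cvtColor(i['im'],cv2.COLOR_BGR2HSV); m=cv2.inRange(hsv,(110,150,0),(130,255,255))[200:300,300:400]
c=max(cv2.findContours(m,0,1)[0],key=cv2.contourArea)[:,0]+[300,200]
xy=np.array([ray(i,*p,.003)[:2] for p in c]); s=least_squares(lambda q:np.hypot(*(xy-q[:2]).T)-q[2],[.57,-.05,.043]); print(s.x)
E
python3 p.py .394,-.312,.23,1.45 .528,.0565,.23,1.45
```

```text
[ 0.56914059 -0.05338836  0.04115924]
t 5.5 p [ 0.3934 -0.3111  0.0878] w 0.0918 q [-0.74  0.33  1.78  0.    1.04 -2.19]
.394,-.312,.23,1.45 [-0.3, -0.5, -142.2] [0.002, -0.003, -0.0]
.528,.0565,.23,1.45 [-88.9, 381.5, -141.6] [0.002, -0.003, -0.0]
```

Emit:
arm_command --plan '[[[0, 0, -50, 0, 0, 0, -1], [0, 0, -100, 0, 0, 0, -1], [0, 0, -142, 0, 0, 0, -1], [-10, 40, -142, 0, 0, 0, -1], [-89, 381, -142, 0, 0, 0, -1], [-89, 381, -142, 0, 0, 0, -1], [-89, 381, -142, 0, 0, 0, -1], [-89, 381, -142, 0, 0, 0, -1], [-89, 381, -142, 0, 0, 0, -1], [-89, 381, -142, 0, 0, 0, -1], [-89, 381, -142, 0, 0, 0, -1], [-89, 381, -142, 0, 0, 0, -1]]]'

```text
time_s: 6.7
ee_pos: [0.5292, 0.0602, 0.231]
eef_rot: [3.141, -0.0, 3.026]
force: [0.0, -0.6, -0.5]
grip_width: 0.094
grip_force: 0.0
```

```bash
python3 - <<'E'
from h import *
im,d,i=grab('top'); P=pts(d,i); hsv=cv2.cvtColor(im,cv2.COLOR_BGR2HSV)
m=(cv2.inRange(hsv,(110,150,0),(130,255,255))>0)&(P[...,2]>.12)&(P[...,1]<-.2)&(P[...,0]<.7); print(m.sum(),P[m].mean(0),P[m][:,2].max())
E
python3 p.py .528,.0565,.066,1.45
```

```text
408 [ 0.39374858 -0.3098905   0.15426753] 0.16063065176795355
t 6.75 p [0.5287 0.0579 0.2309] w 0.0941 q [ 0.04  0.24  1.54  0.    1.37 -1.41]
.528,.0565,.066,1.45 [0.4, -1.4, 164.9] [-0.0, -0.001, 0.004]
```

Blue stands upright in the tray. Next is the red bottle.

Emit:
arm_command --plan '[[[0, -1, 30, 0, 0, 0, -1], [0, -1, 70, 0, 0, 0, -1], [0, -1, 110, 0, 0, 0, -1], [0, -1, 145, 0, 0, 0, -1], [0, -1, 164, 0, 0, 0, -1], [0, -1, 164, 0, 0, 0, -1], [0, -1, 164, 0, 0, 0, 1], [0, -1, 164, 0, 0, 0, 1], [0, -1, 164, 0, 0, 0, 1], [0, -1, 164, 0, 0, 0, 1], [0, -1, 164, 0, 0, 0, 1], [0, -1, 164, 0, 0, 0, 1]]]'

```text
time_s: 7.95
ee_pos: [0.5286, 0.0547, 0.0677]
eef_rot: [3.141, 0.001, 3.021]
force: [0.6, 0.2, 2.7]
grip_width: 0.056
grip_force: 24.9
```

```bash
python3 p.py .4786,-.3225,.23,1.45
```

```text
t 7.95 p [0.5286 0.0547 0.0677] w 0.056 q [ 0.03  0.42  1.71  0.    1.01 -1.42]
.4786,-.3225,.23,1.45 [4.1, -380.5, -162.3] [0.0, 0.001, 0.0]
```

Emit:
arm_command --plan '[[[0, 0, -30, 0, 0, 0, 1], [0, 0, -65, 0, 0, 0, 1], [0, -10, -100, 0, 0, 0, 1], [0, -45, -100, 0, 0, 0, 1], [0, -90, -100, 0, 0, 0, 1], [0, -140, -100, 0, 0, 0, 1], [2, -190, -100, 0, 0, 0, 1], [3, -240, -100, 0, 0, 0, 1], [4, -290, -100, 0, 0, 0, 1], [4, -335, -100, 0, 0, 0, 1], [4, -367, -100, 0, 0, 0, 1], [4, -380, -100, 0, 0, 0, 1]]]'

```text
time_s: 9.15
ee_pos: [0.4776, -0.3245, 0.1666]
eef_rot: [3.141, -0.001, 3.018]
force: [-0.3, 1.8, -3.2]
grip_width: 0.0562
grip_force: 24.8
```

Emit:
arm_command --plan '[[[0, 0, 0, 0, 0, 0, 1], [0, 0, 0, 0, 0, 0, 1]]]'

```text
time_s: 9.35
ee_pos: [0.4787, -0.321, 0.167]
eef_rot: [3.141, -0.001, 3.021]
force: [-0.2, -0.2, -2.8]
grip_width: 0.056
grip_force: 24.8
```

```bash
python3 p.py .4786,-.3225,.0695,1.45
```

```text
t 9.35 p [ 0.4787 -0.321   0.167 ] w 0.056 q [-0.65  0.39  1.49  0.    1.26 -2.1 ]
.4786,-.3225,.0695,1.45 [-0.1, -1.5, 97.5] [0.001, -0.001, 0.0]
```

Emit:
arm_command --plan '[[[0, -1, 30, 0, 0, 0, 1], [0, -1, 60, 0, 0, 0, 1], [0, -1, 80, 0, 0, 0, 1], [0, -1, 91, 0, 0, 0, 1], [0, -1, 95, 0, 0, 0, 1], [0, -1, 97, 0, 0, 0, 1], [0, -1, 98, 0, 0, 0, 1], [0, -1, 98, 0, 0, 0, -1], [0, -1, 98, 0, 0, 0, -1], [0, -1, 98, 0, 0, 0, -1], [0, -1, 98, 0, 0, 0, -1], [0, -1, 78, 0, 0, 0, -1]]]'

```text
time_s: 10.55
ee_pos: [0.4775, -0.3225, 0.0875]
eef_rot: [3.14, -0.003, 3.021]
force: [0.0, 0.0, -0.2]
grip_width: 0.092
grip_force: 0.0
```

```bash
python3 p.py .613,.139,.23,1.45
```

```text
t 10.55 p [ 0.4775 -0.3225  0.0875] w 0.092 q [-0.66  0.48  1.56 -0.    1.1  -2.11]
.613,.139,.23,1.45 [-78.4, 474.7, -141.8] [0.002, -0.003, -0.0]
```

Emit:
arm_command --plan '[[[0, 0, -50, 0, 0, 0, -1], [0, 0, -100, 0, 0, 0, -1], [0, 0, -142, 0, 0, 0, -1], [-8, 40, -142, 0, 0, 0, -1], [-78, 475, -142, 0, 0, 0, -1], [-78, 475, -142, 0, 0, 0, -1], [-78, 475, -142, 0, 0, 0, -1], [-78, 475, -142, 0, 0, 0, -1], [-78, 475, -142, 0, 0, 0, -1], [-78, 475, -142, 0, 0, 0, -1], [-78, 475, -142, 0, 0, 0, -1], [-78, 475, -142, 0, 0, 0, -1]]]'

```text
time_s: 11.75
ee_pos: [0.6022, 0.1021, 0.2316]
eef_rot: [3.142, 0.001, 3.021]
force: [0.4, -0.6, 0.8]
grip_width: 0.0939
grip_force: 0.0
```

```bash
python3 p.py .613,.139,.23,1.45
```

```text
t 11.75 p [0.6022 0.1021 0.2316] w 0.0939 q [ 0.11  0.42  1.3  -0.    1.42 -1.34]
.613,.139,.23,1.45 [-6.3, 37.9, 1.6] [0.0, 0.001, -0.0]
```

Emit:
arm_command --plan '[[[-3, 20, 1, 0, 0, 0, -1], [-3, 20, 1, 0, 0, 0, -1], [-3, 20, 1, 0, 0, 0, -1], [-3, 20, 1, 0, 0, 0, -1]]]'

```text
time_s: 12.15
ee_pos: [0.6073, 0.1183, 0.2305]
eef_rot: [-3.141, 0.0, 3.02]
force: [-0.8, 0.2, -0.0]
grip_width: 0.0939
grip_force: 0.0
```

```bash
python3 p.py .613,.139,.066,1.45
```

```text
t 12.15 p [0.6073 0.1183 0.2305] w 0.0939 q [ 0.13  0.44  1.27 -0.    1.43 -1.32]
.613,.139,.066,1.45 [-3.2, 21.2, 164.5] [-0.0, 0.0, -0.001]
```

Emit:
arm_command --plan '[[[-3, 21, 0, 0, 0, 0, -1], [-3, 21, 0, 0, 0, 0, -1], [-3, 21, 40, 0, 0, 0, -1], [-3, 21, 80, 0, 0, 0, -1], [-3, 21, 120, 0, 0, 0, -1], [-3, 21, 150, 0, 0, 0, -1], [-3, 21, 164, 0, 0, 0, -1], [-3, 21, 164, 0, 0, 0, -1], [-3, 21, 164, 0, 0, 0, 1], [-3, 21, 164, 0, 0, 0, 1], [-3, 21, 164, 0, 0, 0, 1], [-3, 21, 164, 0, 0, 0, 1]]]'

```text
time_s: 13.35
ee_pos: [0.6132, 0.1401, 0.0672]
eef_rot: [3.141, 0.001, 3.021]
force: [-0.8, -0.3, -0.0]
grip_width: 0.0656
grip_force: 0.0
```

Emit:
arm_command --plan '[[[0, 0, 0, 0, 0, 0, 1], [0, 0, 0, 0, 0, 0, 1]]]'

```text
time_s: 13.55
ee_pos: [0.613, 0.1401, 0.0667]
eef_rot: [3.141, 0.001, 3.021]
force: [-0.3, 0.2, 2.3]
grip_width: 0.0556
grip_force: 25.0
```

```bash
python3 p.py .563,-.333,.22,1.45
```

```text
t 13.55 p [0.613  0.1401 0.0667] w 0.0556 q [ 0.17  0.61  1.41  0.    1.12 -1.28]
.563,-.333,.22,1.45 [-7.4, -475.6, -153.4] [0.0, 0.001, 0.0]
```

Emit:
arm_command --plan '[[[0, 0, -30, 0, 0, 0, 1], [0, 0, -70, 0, 0, 0, 1], [0, 0, -110, 0, 0, 0, 1], [0, 0, -140, 0, 0, 0, 1], [0, -30, -150, 0, 0, 0, 1], [-1, -75, -150, 0, 0, 0, 1], [-2, -120, -150, 0, 0, 0, 1], [-3, -165, -150, 0, 0, 0, 1], [-4, -210, -150, 0, 0, 0, 1], [-4, -255, -150, 0, 0, 0, 1], [-5, -300, -150, 0, 0, 0, 1], [-5, -330, -150, 0, 0, 0, 1]]]'

```text
time_s: 14.75
ee_pos: [0.5772, -0.1909, 0.2159]
eef_rot: [-3.141, -0.001, 3.019]
force: [0.7, -0.6, -1.6]
grip_width: 0.0555
grip_force: 25.0
```

Emit:
arm_command --plan '[[[0, -40, 0, 0, 0, 0, 1], [-1, -80, 0, 0, 0, 0, 1], [-2, -115, 0, 0, 0, 0, 1], [-2, -135, 0, 0, 0, 0, 1], [-2, -143, 0, 0, 0, 0, 1], [-2, -143, 0, 0, 0, 0, 1], [-2, -143, 0, 0, 0, 0, 1]]]'

```text
time_s: 15.45
ee_pos: [0.5631, -0.3291, 0.2163]
eef_rot: [3.141, -0.0, 3.022]
force: [0.5, -1.1, -2.4]
grip_width: 0.0556
grip_force: 25.0
```

```bash
python3 p.py .563,-.333,.0682,1.45
```

```text
t 15.45 p [ 0.5631 -0.3291  0.2163] w 0.0556 q [-0.59  0.53  1.18  0.    1.44 -2.04]
.563,-.333,.0682,1.45 [-0.3, -3.9, 148.1] [0.0, -0.0, 0.001]
```

Emit:
arm_command --plan '[[[0, -4, 40, 0, 0, 0, 1], [0, -4, 85, 0, 0, 0, 1], [0, -4, 120, 0, 0, 0, 1], [0, -4, 138, 0, 0, 0, 1], [0, -4, 145, 0, 0, 0, 1], [0, -4, 148, 0, 0, 0, 1], [0, -4, 148, 0, 0, 0, 1], [0, -4, 148, 0, 0, 0, -1], [0, -4, 148, 0, 0, 0, -1], [0, -4, 148, 0, 0, 0, -1], [0, -4, 148, 0, 0, 0, -1], [0, -4, 128, 0, 0, 0, -1]]]'

```text
time_s: 16.65
ee_pos: [0.5613, -0.3337, 0.0862]
eef_rot: [3.14, -0.004, 3.021]
force: [-0.0, 0.1, -0.1]
grip_width: 0.0914
grip_force: 0.0
```

```bash
python3 p.py .563,-.333,.23,1.45 .494,.3335,.2,-.235
```

```text
t 16.65 p [ 0.5613 -0.3337  0.0862] w 0.0914 q [-0.59  0.64  1.31  0.    1.19 -2.04]
.563,-.333,.23,1.45 [-1.1, 1.2, -143.8] [0.002, -0.004, -0.0]
.494,.3335,.2,-.235 [147.7, 654.5, -112.0] [-0.002, -0.004, 1.685]
```

```bash
python3 p.py .618,.0375,.23,-.215
```

```text
t 16.65 p [ 0.5613 -0.3337  0.0862] w 0.0914 q [-0.59  0.64  1.31  0.    1.19 -2.04]
.618,.0375,.23,-.215 [-11.0, 375.6, -143.1] [-0.002, -0.004, 1.665]
```

Emit:
arm_command --plan '[[[0, 0, -50, 0, 0, 0, -1], [0, 0, -100, 0, 0, 0, -1], [0, 0, -144, 0, 0, 0, -1], [0, 0, -144, 0, 0, 0, -1]]]'

```text
time_s: 17.05
ee_pos: [0.5638, -0.3354, 0.2398]
eef_rot: [-3.137, 0.01, 3.021]
force: [-1.0, -0.9, 0.8]
grip_width: 0.094
grip_force: 0.0
```

```bash
python3 p.py .618,.0375,.23,-.215;  python3 - <<'E'
from h import *
im,d,i=grab('top'); P=pts(d,i); hsv=cv2.cvtColor(im,cv2.COLOR_BGR2HSV)
for c,lo,hi in(('b',(110,150,0),(130,255,255)),('r',(0,190,0),(5,255,255)),('y',(20,150,0),(32,255,255))):
    m=(cv2.inRange(hsv,lo,hi)>0)&(P[...,2]>.12)&(P[...,1]<-.2)&(P[...,0]<.7); print(c,m.sum(),P[m].mean(0).round(4) if m.any() else '')
E
```

```text
t 17.05 p [ 0.5638 -0.3354  0.2398] w 0.094 q [-0.59  0.52  1.14 -0.    1.47 -2.04]
.618,.0375,.23,-.215 [-8.8, 376.7, 8.0] [0.004, 0.012, 1.665]
b 3 [ 0.5277 -0.3215  0.437 ]
r 316 [ 0.478  -0.3183  0.155 ]
y 83 [ 0.5489 -0.324   0.1648]
```

Emit:
arm_command --plan '[[[-9, 377, 10, 0, 0, 1.665, -1], [-9, 377, 10, 0, 0, 1.665, -1], [-9, 377, 10, 0, 0, 1.665, -1], [-9, 377, 10, 0, 0, 1.665, -1], [-9, 377, 10, 0, 0, 1.665, -1], [-9, 377, 10, 0, 0, 1.665, -1], [-9, 377, 10, 0, 0, 1.665, -1], [-9, 377, 10, 0, 0, 1.665, -1], [-9, 377, 10, 0, 0, 1.665, -1], [-9, 377, 10, 0, 0, 1.665, -1], [-9, 377, 10, 0, 0, 1.665, -1], [-9, 377, 10, 0, 0, 1.665, -1]]]'

```text
time_s: 18.3
ee_pos: [0.6162, 0.0389, 0.2205]
eef_rot: [-3.139, 0.001, 1.35]
force: [-0.2, -0.7, 0.9]
grip_width: 0.0939
grip_force: 0.0
```

Emit:
arm_command --plan '[[[0, 0, 0, 0, 0, 0, -1], [0, 0, 0, 0, 0, 0, -1]]]'

```text
time_s: 18.5
ee_pos: [0.6164, 0.0388, 0.2213]
eef_rot: [-3.14, 0.0, 1.358]
force: [0.4, 0.9, 0.7]
grip_width: 0.0939
grip_force: 0.0
```

```bash
python3 p.py .618,.0375,.23,-.215;  python3 - <<'E'
from h import *
from scipy.optimize import least_squares
for n in('wrist','top','side'):
    im,d,i=grab(n); save(n+'2',im,d,i); cv2.imwrite(f'pics/{n}2.png',im); P=pts(d,i); hsv=cv2.cvtColor(im,cv2.COLOR_BGR2HSV)
    m=(cv2.inRange(hsv,(45,130,0),(75,255,255))>0); q=P[m]; print(n,m.sum(), q.mean(0).round(4) if m.any() else '')
    for c,lo,hi in(('b',(110,150,0),(130,255,255)),('r',(0,190,0),(5,255,255)),('y',(20,150,0),(32,255,255))):
        mm=(cv2.inRange(hsv,lo,hi)>0)
        a=mm&(P[...,2]>.12)&(P[...,2]<.17)&(P[...,1]<-.2)&(P[...,0]<.7)
        b=(mm&(P[...,2]<.03)&(P[...,1]>-.2)&(P[...,0]<.75)).astype(np.uint8)*255
        s=''
        if b.sum()>255*200:
            h=max(cv2.findContours(b,0,1)[0],key=cv2.contourArea)[:,0]; xy=np.array([ray(i,*p,.003)[:2] for p in h])
            s=least_squares(lambda k:np.hypot(*(xy-k[:2]).T)-k[2],[*xy.mean(0),.043],loss='soft_l1',f_scale=.002).x.round(4)
        print(n,c,'cap',P[a].mean(0).round(4) if a.sum()>20 else '','pad',s)
E
```

```text
t 18.5 p [0.6164 0.0388 0.2213] w 0.0939 q [ 0.    0.44  1.29 -0.    1.41  0.22]
.618,.0375,.23,-.215 [-0.9, 1.8, -8.7] [-0.001, 0.0, 0.002]
wrist 348 [0.6217 0.0373 0.0785]
wrist b cap  pad [ 0.5716 -0.0518  0.0412]
wrist r cap  pad [0.5306 0.0561 0.0409]
wrist y cap  pad [0.6137 0.1404 0.0418]
top 2 [ 0.6678 -0.1237  0.2508]
top b cap [ 0.3936 -0.3101  0.1546] pad [ 0.5708 -0.0689  0.0299]
top r cap [ 0.4776 -0.3186  0.1545] pad 
top y cap [ 0.5623 -0.3322  0.1542] pad [0.6112 0.1613 0.0239]
side 403 [0.5944 0.0412 0.0892]
side b cap [ 0.389  -0.5197  0.1381] pad [ 0.5704 -0.0506  0.0413]
side r cap [ 0.4766 -0.3108  0.1451] pad [0.5293 0.0575 0.0405]
side y cap [ 0.5619 -0.3247  0.1451] pad [0.6124 0.1419 0.042 ]
```

View pics/wrist2.png

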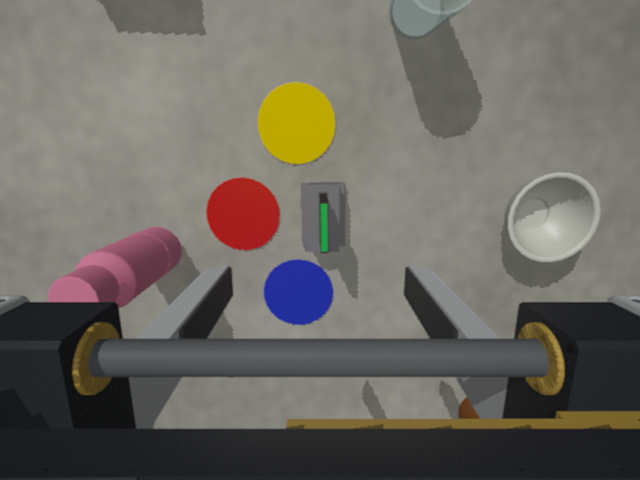

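The wrist view shows all three pads bare. The filter's edge is at (324,203) to (324,250), nearly centred between the fingers at column 318.

```bash
python3 - <<'E'
from h import *
i=np.load('pics/wrist2.npz'); m=cv2.inRange(cv2.cvtColor(i['im'],cv2.COLOR_BGR2HSV),(45,130,0),(75,255,255))
v,u=np.nonzero(m); xy=np.array([ray(i,a,b,.078)[:2] for a,b in zip(u,v)],np.float32); print(i['fx'],i['cx'],cv2.minAreaRect(xy), xy.mean(0))
w=[ray(i,0.5*(np.min(u[v==r])+np.max(u[v==r])),r,.078)[:2] for r in range(v.min()+3,v.max()-3)]; w=np.array(w); print(np.arctan(np.polyfit(w[:,1],w[:,0],1)[0]))
E
python3 p.py .6195,.0375,.051,-.215
```

```text
347.46104878102665 318.0081878830989 ((0.6212281584739685, 0.036834076046943665), (0.046516790986061096, 0.006604768801480532), 78.1656723022461) [0.62166286 0.03722482]
0.19720865562032092
t 18.65 p [0.6166 0.0388 0.2219] w 0.094 q [ 0.    0.44  1.29 -0.    1.41  0.22]
.6195,.0375,.051,-.215 [-0.6, 3.2, 170.9] [-0.0, 0.0, 0.001]
```

Emit:
arm_command --plan '[[[-1, 4, 40, 0, 0, 0.008, -1], [-1, 4, 80, 0, 0, 0.008, -1], [-1, 4, 120, 0, 0, 0.008, -1], [-1, 4, 150, 0, 0, 0.008, 0], [-1, 4, 165, 0, 0, 0.008, 0.3], [-1, 4, 170, 0, 0, 0.008, 0.5], [-1, 4, 170, 0, 0, 0.008, 0.5], [-1, 4, 170, 0, 0, 0.008, 0.5], [-1, 4, 170, 0, 0, 0.008, 0.5], [-1, 4, 170, 0, 0, 0.008, 0.5]]]' --squeeze 15

```text
time_s: 19.65
ee_pos: [0.6208, 0.037, 0.0533]
eef_rot: [3.14, -0.0, 1.348]
force: [0.1, -0.2, -0.9]
grip_width: 0.0418
grip_force: 0.0
```

```bash
python3 p.py .62,.0375,.052,-.207
python3 - <<'E'
from h import *
im,d,i=grab('wrist'); cv2.imwrite('pics/w3.png',im)
E
```

```text
t 19.65 p [0.6208 0.037  0.0533] w 0.0418 q [0.   0.61 1.44 0.   1.08 0.22]
.62,.0375,.052,-.207 [0.3, -0.9, 1.3] [0.002, -0.0, -0.016]
```

View pics/w3.png

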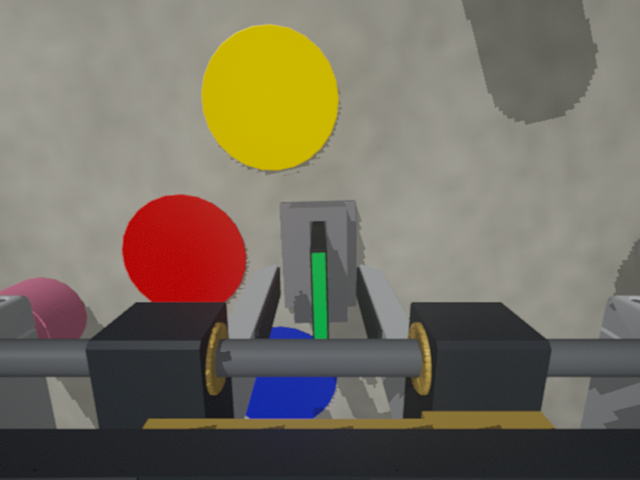

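The filter's edge, from (319,252) to (321,338), lies midway between the fingers, so I'll close and lift.

Emit:
arm_command --plan '[[[0, 0, 1, 0, 0, -0.012, 0.7], [0, 0, 1, 0, 0, -0.012, 1], [0, 0, 1, 0, 0, -0.012, 1], [0, 0, 1, 0, 0, -0.012, 1], [0, 0, 1, 0, 0, -0.012, 1], [0, 0, 1, 0, 0, -0.012, 1], [0, 0, 1, 0, 0, -0.012, 1], [0, 0, 1, 0, 0, -0.012, 1]]]' --squeeze 15

```text
time_s: 20.5
ee_pos: [0.6205, 0.0369, 0.0513]
eef_rot: [3.141, -0.0, 1.36]
force: [3.7, -0.7, -1.7]
grip_width: 0.0079
grip_force: 15.0
```

```bash
python3 p.py .62,.0375,.052,-.207 .494,.334,.19,-.24
```

```text
t 20.5 p [0.6205 0.0369 0.0513] w 0.0079 q [ 0.    0.61  1.45 -0.    1.08  0.21]
.62,.0375,.052,-.207 [0.5, -0.6, -0.7] [0.0, -0.0, -0.004]
.494,.334,.19,-.24 [264.0, -185.9, -138.8] [0.0, -0.0, 0.029]
```

```bash
python3 p.py .517,.240,.20,-.24
```

```text
t 20.5 p [0.6205 0.0369 0.0513] w 0.0079 q [ 0.    0.61  1.45 -0.    1.08  0.21]
.517,.240,.20,-.24 [176.9, -143.7, -148.7] [0.0, -0.0, 0.029]
```

Emit:
arm_command --plan '[[[0, 0, -15, 0, 0, 0, 1], [0, 0, -35, 0, 0, 0, 1], [0, 0, -75, 0, 0, 0, 1], [0, 0, -115, 0, 0, 0, 1], [0, 0, -149, 0, 0, 0, 1], [0, 0, -149, 0, 0, 0, 1]]]'

```text
time_s: 21.1
ee_pos: [0.6216, 0.0371, 0.2059]
eef_rot: [3.134, -0.002, 1.36]
force: [0.0, 0.2, -0.1]
grip_width: 0.008
grip_force: 15.0
```

```bash
python3 p.py .517,.240,.20,-.24
```

```text
t 21.1 p [0.6216 0.0371 0.2059] w 0.008 q [0.   0.46 1.3  0.   1.37 0.21]
.517,.240,.20,-.24 [176.5, -144.8, 5.2] [0.007, -0.002, 0.029]
```

Emit:
arm_command --plan '[[[30, -25, 0, 0, 0, 0.029, 1], [65, -53, 2, 0, 0, 0.029, 1], [100, -82, 2, 0, 0, 0.029, 1], [135, -110, 2, 0, 0, 0.029, 1], [165, -135, 2, 0, 0, 0.029, 1], [176, -144, 2, 0, 0, 0.029, 1], [176, -144, 2, 0, 0, 0.029, 1], [176, -144, 2, 0, 0, 0.029, 1], [176, -144, 2, 0, 0, 0.029, 1]]]'

```text
time_s: 22.0
ee_pos: [0.517, 0.238, 0.198]
eef_rot: [-3.141, 0.0, 1.329]
force: [-0.1, -0.9, -0.3]
grip_width: 0.0074
grip_force: 15.0
```

```bash
python3 - <<'E'
from h import *
o=ctrl.get_obs(); im,d,i=grab('wrist'); save('w4',im,d,i); cv2.imwrite('pics/w4.png',im); print(o['ee_pos'],o['eef_rot'])
E
python3 p.py .494,.334,.2,-.24
```

```text
[0.51698756 0.23797911 0.19801868] [-3.14126731e+00  4.07597710e-04  1.32929901e+00]
t 22.05 p [0.517  0.238  0.1981] w 0.0079 q [ 0.37  0.35  1.47 -0.    1.32  0.61]
.494,.334,.2,-.24 [87.7, -45.3, -2.0] [-0.0, 0.0, -0.002]
```

View pics/w4.png

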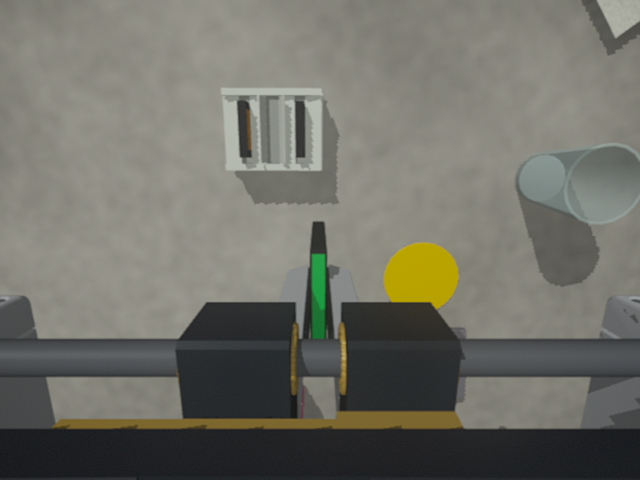

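The wrist view shows the held filter at (319,225) to (319,338), upright. The rack spans (222,88) to (323,170), with the empty slot near (272,130).

Run:
```python
from h import *
i=np.load('pics/w4.npz'); im=i['im']; P=pts(i['d'],i)
sub=np.zeros((480,640),bool); sub[70:190,200:345]=1
q=P[sub&(P[...,2]>.02)]; print('z pct',np.percentile(q[:,2],[50,90,99]).round(4))
m=sub&(P[...,2]>.036)&(P[...,2]<.055); r=cv2.minAreaRect(P[m][:,:2].astype(np.float32)); print(m.sum(),r)
# rim by colour: bright mask, ray at .042
g=cv2.cvtColor(im,cv2.COLOR_BGR2GRAY)
w=(sub&(g>195)).astype(np.uint8); v,u=np.nonzero(w)
print('px box',cv2.minAreaRect(np.stack([u,v],1).astype(np.float32)))
xy=np.array([ray(i,a,b,.042)[:2] for a,b in zip(u,v)],np.float32); print('ray.042',cv2.minAreaRect(xy))
# dark plates: centre lines at z .046
dk=(sub&(g<60)).astype(np.uint8); n,l,s,c=cv2.connectedComponentsWithStats(dk)
for k in range(1,n):
    if s[k,4]>80:
        v,u=np.nonzero(l==k); xy=np.array([ray(i,a,b,.046)[:2] for a,b in zip(u,v)],np.float32); print('plate px',c[k].round(1),s[k],cv2.minAreaRect(xy))
print(im[110:150:8,225:325:2].mean(2).astype(int).mean(0).astype(int))
y=cv2.inRange(cv2.cvtColor(im,cv2.COLOR_BGR2HSV),(20,150,0),(32,255,255)); v,u=np.nonzero(y[:302]);print('pad left/top', ray(i,u.min(),277,.003)[:2], ray(i,421,v.min(),.003)[:2])
```

```text
z pct [0.0336 0.0459 0.048 ]
2606 ((0.4965142011642456, 0.33430781960487366), (0.07377751916646957, 0.09166906774044037), 76.1878890991211)
px box ((0.0, 0.0), (0.0, 0.0), 0.0)Traceback (most recent call last):
  File "<stdin>", line 10, in <module>
cv2.error: OpenCV(4.12.0) /io/opencv/modules/imgproc/src/convhull.cpp:143: error: (-215:Assertion failed) total >= 0 && (depth == CV_32F || depth == CV_32S) in function 'convexHull'
```

Run:
```python
from h import *
i=np.load('pics/w4.npz'); im=i['im']; g=cv2.cvtColor(im,cv2.COLOR_BGR2GRAY)
sub=np.zeros((480,640),bool); sub[80:176,215:330]=1
print([g[r,216:332].tolist() for r in (130,)])
dk=(sub&(g<60)).astype(np.uint8); n,l,s,c=cv2.connectedComponentsWithStats(dk)
for k in range(1,n):
    if s[k,4]>60:
        v,u=np.nonzero(l==k); xy=np.array([ray(i,a,b,.046)[:2] for a,b in zip(u,v)],np.float32); print('plate px',c[k].round(1),s[k],cv2.minAreaRect(xy))
for c0 in ((221.5,130),(323.5,130),(272,88.5),(272,171)): print(c0,ray(i,*c0,.042)[:2].round(4))
```

```text
[[150, 149, 150, 152, 151, 153, 153, 156, 170, 182, 183, 183, 182, 183, 184, 181, 182, 182, 183, 185, 183, 165, 118, 67, 52, 55, 56, 55, 57, 54, 57, 73, 81, 84, 106, 131, 141, 139, 139, 138, 141, 151, 170, 170, 144, 117, 113, 115, 115, 114, 109, 101, 100, 112, 129, 138, 141, 140, 140, 140, 139, 138, 142, 151, 157, 159, 160, 162, 159, 148, 140, 140, 140, 140, 144, 165, 183, 185, 163, 112, 63, 53, 56, 54, 56, 56, 58, 54, 71, 114, 140, 142, 140, 140, 144, 167, 183, 185, 183, 183, 183, 183, 183, 184, 179, 161, 132, 114, 111, 111, 112, 112, 112, 113, 112, 113]]
plate px [243.2 128.7] [238 101  13  56 424] ((0.47286707162857056, 0.34046316146850586), (0.04798577353358269, 0.008926602080464363), 76.17754364013672)
plate px [299.8 128.4] [296 102   8  55 397] ((0.5218384265899658, 0.3279860317707062), (0.047187674790620804, 0.0063359905034303665), 75.6055908203125)
(221.5, 130) [0.4516 0.345 ]
(323.5, 130) [0.5431 0.3225]
(272, 88.5) [0.5065 0.3683]
(272, 171) [0.4869 0.298 ]
```

```bash
python3 p.py .4955,.3337,.198,-.242
```

```text
t 22.05 p [0.517  0.238  0.1981] w 0.0079 q [ 0.37  0.35  1.47 -0.    1.32  0.61]
.4955,.3337,.198,-.242 [87.8, -43.8, 0.0] [-0.0, 0.0, 0.0]
```

Emit:
arm_command --plan '[[[25, -13, 0, 0, 0, 0, 1], [55, -27, 0, 0, 0, 0, 1], [80, -40, 0, 0, 0, 0, 1], [88, -44, 0, 0, 0, 0, 1], [88, -44, 20, 0, 0, 0, 1], [88, -44, 50, 0, 0, 0, 1], [88, -44, 80, 0, 0, 0, 1], [88, -44, 98, 0, 0, 0, 1], [88, -44, 98, 0, 0, 0, 1], [88, -44, 98, 0, 0, 0, 1], [88, -44, 98, 0, 0, 0, 1]]]'

```text
time_s: 23.15
ee_pos: [0.4955, 0.335, 0.1018]
eef_rot: [3.14, -0.001, 1.33]
force: [0.3, -1.3, -0.5]
grip_width: 0.0081
grip_force: 15.0
```

```bash
python3 - <<'E'
from h import *
im,d,i=grab('wrist'); im2,_,_=grab('side')
a=cv2.resize(im[180:350,220:420],(400,340)); b=cv2.resize(im2[300:470,180:340],(380,404)); c=np.zeros((404,790,3),np.uint8); c[:340,:400]=a; c[:,410:]=b; cv2.imwrite('pics/w5.png',c)
E
python3 p.py .4955,.3337,.0515,-.242
```

```text
t 23.25 p [0.4952 0.3352 0.1016] w 0.0078 q [ 0.53  0.5   1.49 -0.    1.15  0.77]
.4955,.3337,.0515,-.242 [-1.5, 0.6, 50.1] [0.001, -0.001, 0.002]
```

View pics/w5.png

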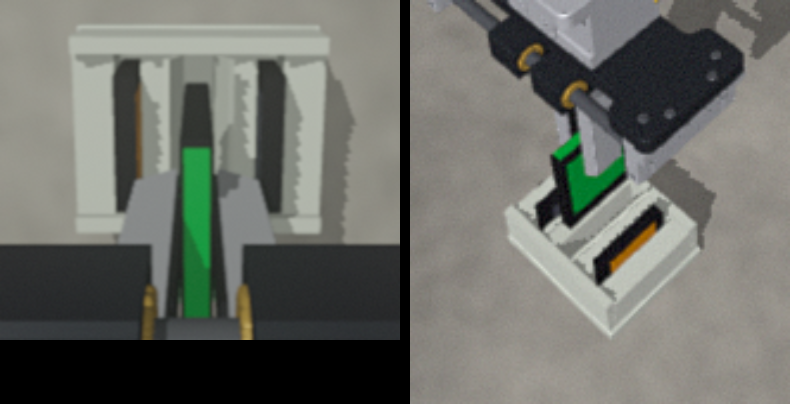

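The filter sits centred over the middle slot (crop column 197, slot floor 183 to 214). I'll push it in slowly.

Emit:
arm_command --plan '[[[-1, 1, 8, 0, 0, 0, 1], [-1, 1, 16, 0, 0, 0, 1], [-1, 1, 22, 0, 0, 0, 1], [-1, 1, 28, 0, 0, 0, 1], [-1, 1, 33, 0, 0, 0, 1], [-1, 1, 38, 0, 0, 0, 1], [-1, 1, 42, 0, 0, 0, 1], [-1, 1, 45, 0, 0, 0, 1], [-1, 1, 47, 0, 0, 0, 1], [-1, 1, 49, 0, 0, 0, 1], [-1, 1, 50, 0, 0, 0, 1], [-1, 1, 50, 0, 0, 0, 1]]]'

```text
time_s: 24.45
ee_pos: [0.4956, 0.3341, 0.0512]
eef_rot: [3.141, -0.001, 1.331]
force: [-3.8, -2.3, 7.1]
grip_width: 0.0075
grip_force: 15.0
```

Emit:
arm_command --plan '[[[0, 0, 1, 0, 0, 0, 1], [0, 0, 2, 0, 0, 0, 1], [0, 0, 2, 0, 0, 0, 1], [0, 0, 0, 0, 0, 0, 0.5], [0, 0, 0, 0, 0, 0, 0.3], [0, 0, 0, 0, 0, 0, 0.3], [0, 0, 0, 0, 0, 0, 0.3], [0, 0, -5, 0, 0, 0, 0.3], [0, 0, -30, 0, 0, 0, 0.3], [0, 0, -60, 0, 0, 0, 0.3], [-30, 0, -100, 0, 0, 0, -1], [-70, 0, -130, 0, 0, 0, -1]]]'

```text
time_s: 25.65
ee_pos: [0.4786, 0.266, 0.1824]
eef_rot: [3.14, -0.001, 1.332]
force: [1.0, 0.2, 0.2]
grip_width: 0.0457
grip_force: 0.0
```

```bash
python3 - <<'E'
from h import *
im,d,i=grab('wrist'); P=pts(d,i); m=(cv2.inRange(cv2.cvtColor(im,cv2.COLOR_BGR2HSV),(45,130,0),(75,255,255))>0); q=P[m]; print(len(q),np.percentile(q[:,2],[5,50,95,99]).round(4),cv2.minAreaRect(q[q[:,2]>.07][:,:2].astype(np.float32)))
im2,_,_=grab('side'); c=np.zeros((480,800,3),np.uint8); c[:360,:480]=cv2.resize(im,(480,360)); c[:340,480:]=cv2.resize(im2[300:470,180:340],(320,340)); cv2.imwrite('pics/w6.png',c)
E
python3 p.py .394,-.312,.23,1.45
```

```text
476 [0.0774 0.0786 0.0799 0.0805] ((0.49539726972579956, 0.33408838510513306), (0.045395366847515106, 0.006433287635445595), 76.2641830444336)
t 25.75 p [0.4796 0.2639 0.1851] w 0.0533 q [ 0.44  0.31  1.56 -0.    1.27  0.68]
.394,-.312,.23,1.45 [-579.5, 55.2, -46.8] [0.007, 0.002, -1.692]
```

View pics/w6.png

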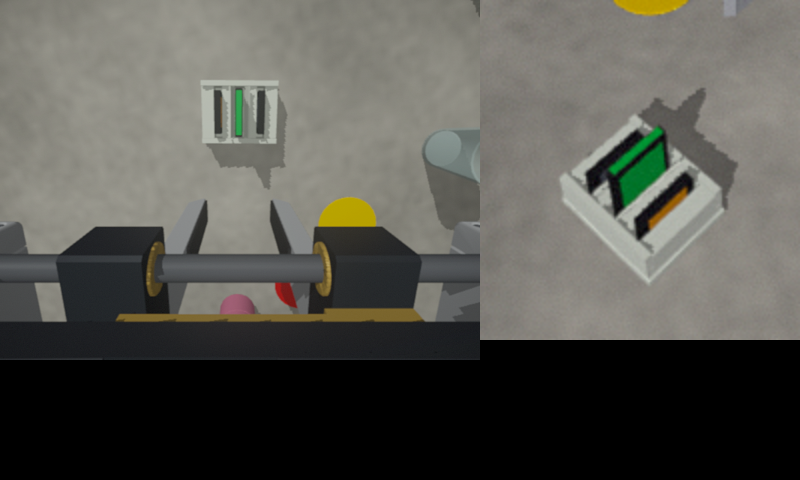

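The filter (238,112) is seated upright in the middle slot, and its top edge at z≈0.0785 means it is fully down. Next I bring the bottles back, yellow first.

```bash
python3 p.py .5625,-.3335,.23,1.45
```

```text
t 25.75 p [0.4796 0.2639 0.1851] w 0.0533 q [ 0.44  0.31  1.56 -0.    1.27  0.68]
.5625,-.3335,.23,1.45 [-559.9, 223.9, -45.9] [0.007, 0.002, -1.692]
```

Emit:
arm_command --plan '[[[-20, 8, -40, 0, 0, -0.05, -1], [-560, 224, -46, 0, 0, -1.692, -1], [-560, 224, -46, 0, 0, -1.692, -1], [-560, 224, -46, 0, 0, -1.692, -1], [-560, 224, -46, 0, 0, -1.692, -1], [-560, 224, -46, 0, 0, -1.692, -1], [-560, 224, -46, 0, 0, -1.692, -1], [-560, 224, -46, 0, 0, -1.692, -1], [-560, 224, -46, 0, 0, -1.692, -1], [-560, 224, -46, 0, 0, -1.692, -1], [-560, 224, -46, 0, 0, -1.692, -1], [-560, 224, -46, 0, 0, -1.692, -1]]]' --squeeze 25

```text
time_s: 26.95
ee_pos: [0.5534, -0.2589, 0.2251]
eef_rot: [3.141, -0.0, 2.908]
force: [0.8, 0.7, -0.9]
grip_width: 0.094
grip_force: 0.0
```

Emit:
arm_command --plan '[[[0, 0, 0, 0, 0, 0, -1], [0, 0, 0, 0, 0, 0, -1]]]'

```text
time_s: 27.15
ee_pos: [0.5531, -0.2576, 0.2245]
eef_rot: [3.141, -0.001, 2.899]
force: [-1.0, -0.1, -0.5]
grip_width: 0.0942
grip_force: 0.0
```

```bash
python3 p.py .5625,-.3335,.23,1.45
```

```text
t 27.15 p [ 0.5531 -0.2576  0.2245] w 0.0942 q [-0.5   0.42  1.31  0.    1.41 -1.82]
.5625,-.3335,.23,1.45 [-27.3, -71.4, -5.6] [0.001, -0.001, -0.122]
```

Emit:
arm_command --plan '[[[-27, -71, -5, 0, 0, 0.122, -1], [-27, -71, -5, 0, 0, -0.122, -1], [-27, -71, -5, 0, 0, -0.122, -1], [-27, -71, -5, 0, 0, -0.122, -1], [-27, -71, -5, 0, 0, -0.122, -1], [-27, -71, -5, 0, 0, -0.122, -1]]]'

```text
time_s: 27.75
ee_pos: [0.5629, -0.3314, 0.2308]
eef_rot: [3.142, 0.0, 3.022]
force: [-1.3, 0.8, -0.1]
grip_width: 0.0937
grip_force: 0.0
```

```bash
python3 p.py .5625,-.3335,.0682,1.45
```

```text
t 27.75 p [ 0.5629 -0.3314  0.2308] w 0.0937 q [-0.59  0.52  1.15  0.    1.47 -2.04]
.5625,-.3335,.0682,1.45 [0.1, -2.1, 162.6] [0.0, 0.0, 0.002]
```

Emit:
arm_command --plan '[[[0, -2, 40, 0, 0, 0, -1], [0, -2, 80, 0, 0, 0, -1], [0, -2, 120, 0, 0, 0, -1], [0, -2, 150, 0, 0, 0, -1], [0, -2, 162, 0, 0, 0, -1], [0, -2, 162, 0, 0, 0, -1], [0, -2, 162, 0, 0, 0, 1], [0, -2, 162, 0, 0, 0, 1], [0, -2, 162, 0, 0, 0, 1], [0, -2, 162, 0, 0, 0, 1], [0, -2, 162, 0, 0, 0, 1], [0, -2, 162, 0, 0, 0, 1]]]'

```text
time_s: 28.95
ee_pos: [0.5624, -0.3347, 0.0689]
eef_rot: [-3.141, 0.0, 3.024]
force: [0.2, -0.5, 2.2]
grip_width: 0.0556
grip_force: 25.0
```

```bash
python3 p.py .6125,.1405,.22,1.45
```

```text
t 28.95 p [ 0.5624 -0.3347  0.0689] w 0.0556 q [-0.59  0.66  1.32  0.    1.16 -2.05]
.6125,.1405,.22,1.45 [6.0, 477.8, -151.2] [-0.0, 0.0, 0.003]
```

Emit:
arm_command --plan '[[[0, 0, -30, 0, 0, 0, 1], [0, 0, -70, 0, 0, 0, 1], [0, 0, -105, 0, 0, 0, 1], [0, 20, -110, 0, 0, 0, 1], [1, 60, -110, 0, 0, 0, 1], [1, 105, -110, 0, 0, 0, 1], [2, 150, -110, 0, 0, 0, 1], [3, 195, -110, 0, 0, 0, 1], [3, 240, -110, 0, 0, 0, 1], [4, 285, -110, 0, 0, 0, 1], [4, 330, -110, 0, 0, 0, 1], [5, 375, -110, 0, 0, 0, 1]]]'

```text
time_s: 30.15
ee_pos: [0.6004, 0.0409, 0.1771]
eef_rot: [-3.141, -0.002, 3.024]
force: [0.7, 0.1, -2.4]
grip_width: 0.0556
grip_force: 25.0
```

Emit:
arm_command --plan '[[[0, 35, 0, 0, 0, 0, 1], [1, 65, 0, 0, 0, 0, 1], [1, 88, 0, 0, 0, 0, 1], [1, 100, 0, 0, 0, 0, 1], [1, 103, 0, 0, 0, 0, 1], [1, 103, 0, 0, 0, 0, 1], [1, 103, 0, 0, 0, 0, 1]]]'

```text
time_s: 30.85
ee_pos: [0.6124, 0.1398, 0.1783]
eef_rot: [-3.141, -0.0, 3.023]
force: [0.4, 0.2, -2.6]
grip_width: 0.0557
grip_force: 25.0
```

```bash
python3 p.py .6125,.1405,.0677,1.45
```

```text
t 30.85 p [0.6124 0.1398 0.1783] w 0.0557 q [ 0.17  0.5   1.31 -0.    1.33 -1.29]
.6125,.1405,.0677,1.45 [-0.0, 0.8, 110.6] [-0.0, -0.0, 0.002]
```

Emit:
arm_command --plan '[[[0, 1, 30, 0, 0, 0, 1], [0, 1, 65, 0, 0, 0, 1], [0, 1, 90, 0, 0, 0, 1], [0, 1, 103, 0, 0, 0, 1], [0, 1, 108, 0, 0, 0, 1], [0, 1, 110, 0, 0, 0, 1], [0, 1, 111, 0, 0, 0, 1], [0, 1, 111, 0, 0, 0, -1], [0, 1, 111, 0, 0, 0, -1], [0, 1, 111, 0, 0, 0, -1], [0, 1, 111, 0, 0, 0, -1], [0, 1, 91, 0, 0, 0, -1]]]'

```text
time_s: 32.05
ee_pos: [0.6114, 0.1415, 0.0856]
eef_rot: [-3.14, -0.004, 3.024]
force: [0.5, -0.8, -0.0]
grip_width: 0.092
grip_force: 0.0
```

```bash
python3 p.py .6125,.1405,.23,1.45 .478,-.3235,.23,1.45
```

```text
t 32.05 p [0.6114 0.1415 0.0856] w 0.092 q [ 0.17  0.59  1.4  -0.    1.16 -1.28]
.6125,.1405,.23,1.45 [-0.6, -1.0, -144.4] [-0.001, -0.004, 0.003]
.478,-.3235,.23,1.45 [78.4, -477.6, -143.6] [-0.001, -0.004, 0.003]
```

Emit:
arm_command --plan '[[[0, 0, -50, 0, 0, 0, -1], [0, 0, -100, 0, 0, 0, -1], [0, 0, -142, 0, 0, 0, -1], [8, -48, -143, 0, 0, 0, -1], [78, -477, -143, 0, 0, 0, -1], [78, -477, -143, 0, 0, 0, -1], [78, -477, -143, 0, 0, 0, -1], [78, -477, -143, 0, 0, 0, -1], [78, -477, -143, 0, 0, 0, -1], [78, -477, -143, 0, 0, 0, -1], [78, -477, -143, 0, 0, 0, -1], [78, -477, -143, 0, 0, 0, -1]]]'

```text
time_s: 33.25
ee_pos: [0.4878, -0.2913, 0.231]
eef_rot: [-3.141, 0.001, 3.024]
force: [0.7, 0.1, 0.4]
grip_width: 0.0945
grip_force: 0.0
```

```bash
python3 - <<'E'
from h import *
im,d,i=grab('side'); P=pts(d,i)
m=(cv2.inRange(cv2.cvtColor(im,cv2.COLOR_BGR2HSV),(20,150,0),(32,255,255))>0)&(P[...,2]>.143)&(P[...,1]>0)&(P[...,0]<.75); print(m.sum(),cv2.minEnclosingCircle(P[m][:,:2].astype(np.float32)),P[m][:,2].mean())
E
python3 p.py .478,-.3235,.23,1.45
```

```text
423 ((0.4123537540435791, 0.36347559094429016), 0.3209525942802429) 0.16551219354634944
t 33.3 p [ 0.4856 -0.2972  0.2306] w 0.0942 q [-0.61  0.33  1.43 -0.    1.39 -2.06]
.478,-.3235,.23,1.45 [4.3, -27.0, 0.7] [-0.002, -0.0, -0.001]
```

Emit:
arm_command --plan '[[[3, -15, 0, 0, 0, 0, -1], [3, -15, 0, 0, 0, 0, -1], [3, -15, 0, 0, 0, 0, -1], [3, -15, 0, 0, 0, 0, -1]]]'

```text
time_s: 33.7
ee_pos: [0.4845, -0.3028, 0.2307]
eef_rot: [3.142, 0.0, 3.025]
force: [-0.2, 0.3, 0.6]
grip_width: 0.0941
grip_force: 0.0
```

```bash
python3 p.py .478,-.3235,.0685,1.45
```

```text
t 33.7 p [ 0.4845 -0.3028  0.2307] w 0.0941 q [-0.62  0.33  1.42  0.    1.39 -2.08]
.478,-.3235,.0685,1.45 [4.1, -21.3, 162.2] [0.0, 0.0, 0.005]
```

Emit:
arm_command --plan '[[[4, -21, 0, 0, 0, 0, -1], [4, -21, 10, 0, 0, 0, -1], [4, -21, 50, 0, 0, 0, -1], [4, -21, 90, 0, 0, 0, -1], [4, -21, 130, 0, 0, 0, -1], [4, -21, 155, 0, 0, 0, -1], [4, -21, 162, 0, 0, 0, -1], [4, -21, 162, 0, 0, 0, -1], [4, -21, 162, 0, 0, 0, 1], [4, -21, 162, 0, 0, 0, 1], [4, -21, 162, 0, 0, 0, 1], [4, -21, 162, 0, 0, 0, 1]]]'

```text
time_s: 34.9
ee_pos: [0.4777, -0.3246, 0.0692]
eef_rot: [-3.141, 0.001, 3.024]
force: [0.3, 0.6, -0.9]
grip_width: 0.0655
grip_force: 0.0
```

Emit:
arm_command --plan '[[[0, 0, 0, 0, 0, 0, 1], [0, 0, 0, 0, 0, 0, 1], [0, 0, 0, 0, 0, 0, 1]]]'

```text
time_s: 35.2
ee_pos: [0.4776, -0.3244, 0.0688]
eef_rot: [-3.141, 0.0, 3.024]
force: [-0.4, 0.8, 3.5]
grip_width: 0.056
grip_force: 24.8
```

```bash
python3 p.py .529,.0560,.18,1.45
```

```text
t 35.2 p [ 0.4776 -0.3244  0.0688] w 0.056 q [-0.66  0.5   1.57  0.    1.06 -2.11]
.529,.0560,.18,1.45 [-6.4, 383.8, -111.2] [-0.0, 0.0, 0.003]
```

Emit:
arm_command --plan '[[[0, 0, -30, 0, 0, 0, 1], [0, 0, -70, 0, 0, 0, 1], [0, 0, -105, 0, 0, 0, 1], [0, 20, -110, 0, 0, 0, 1], [-1, 60, -110, 0, 0, 0, 1], [-2, 110, -110, 0, 0, 0, 1], [-3, 160, -110, 0, 0, 0, 1], [-4, 210, -110, 0, 0, 0, 1], [-5, 260, -110, 0, 0, 0, 1], [-6, 310, -110, 0, 0, 0, 1], [-6, 355, -110, 0, 0, 0, 1], [-6, 378, -110, 0, 0, 0, 1]]]'

```text
time_s: 36.4
ee_pos: [0.5276, 0.0534, 0.1782]
eef_rot: [3.141, -0.001, 3.026]
force: [0.2, 0.4, -2.8]
grip_width: 0.0561
grip_force: 24.8
```

Emit:
arm_command --plan '[[[0, 6, 0, 0, 0, 0, 1], [0, 6, 0, 0, 0, 0, 1], [0, 6, 0, 0, 0, 0, 1], [0, 6, 0, 0, 0, 0, 1]]]'

```text
time_s: 36.8
ee_pos: [0.5285, 0.055, 0.1785]
eef_rot: [-3.141, -0.0, 3.022]
force: [0.6, -0.9, -2.8]
grip_width: 0.0563
grip_force: 24.8
```

```bash
python3 p.py .529,.056,.0677,1.45
```

```text
t 36.8 p [0.5285 0.055  0.1785] w 0.0563 q [ 0.03  0.28  1.61 -0.    1.25 -1.42]
.529,.056,.0677,1.45 [-0.4, 1.1, 110.8] [-0.0, -0.0, 0.002]
```

Emit:
arm_command --plan '[[[0, 1, 30, 0, 0, 0, 1], [0, 1, 65, 0, 0, 0, 1], [0, 1, 90, 0, 0, 0, 1], [0, 1, 103, 0, 0, 0, 1], [0, 1, 108, 0, 0, 0, 1], [0, 1, 110, 0, 0, 0, 1], [0, 1, 111, 0, 0, 0, 1], [0, 1, 111, 0, 0, 0, -1], [0, 1, 111, 0, 0, 0, -1], [0, 1, 111, 0, 0, 0, -1], [0, 1, 111, 0, 0, 0, -1], [0, 1, 91, 0, 0, 0, -1]]]'

```text
time_s: 38.0
ee_pos: [0.5275, 0.0572, 0.086]
eef_rot: [-3.141, -0.004, 3.024]
force: [0.8, 0.5, 0.1]
grip_width: 0.0922
grip_force: 0.0
```

```bash
python3 p.py .394,-.312,.23,1.45
```

```text
t 38.0 p [0.5275 0.0572 0.086 ] w 0.0922 q [ 0.04  0.39  1.7   0.    1.06 -1.41]
.394,-.312,.23,1.45 [89.8, -382.4, -143.5] [-0.001, -0.004, 0.003]
```

Emit:
arm_command --plan '[[[0, 0, -50, 0, 0, 0, -1], [0, 0, -100, 0, 0, 0, -1], [0, 0, -142, 0, 0, 0, -1], [12, -48, -143, 0, 0, 0, -1], [90, -382, -143, 0, 0, 0, -1], [90, -382, -143, 0, 0, 0, -1], [90, -382, -143, 0, 0, 0, -1], [90, -382, -143, 0, 0, 0, -1], [90, -382, -143, 0, 0, 0, -1], [90, -382, -143, 0, 0, 0, -1], [90, -382, -143, 0, 0, 0, -1], [90, -382, -143, 0, 0, 0, -1]]]'

```text
time_s: 39.2
ee_pos: [0.3926, -0.3151, 0.2304]
eef_rot: [-3.141, -0.0, 3.019]
force: [-0.2, 1.5, -0.2]
grip_width: 0.0939
grip_force: 0.0
```

Emit:
arm_command --plan '[[[0, 0, 0, 0, 0, 0, -1], [0, 0, 0, 0, 0, 0, -1], [0, 0, 0, 0, 0, 0, -1]]]'

```text
time_s: 39.5
ee_pos: [0.395, -0.3105, 0.2307]
eef_rot: [-3.142, 0.0, 3.025]
force: [-0.5, -0.1, -0.2]
grip_width: 0.0939
grip_force: 0.0
```

```bash
python3 p.py .394,-.312,.0685,1.45
```

```text
t 39.5 p [ 0.395  -0.3105  0.2307] w 0.0939 q [-0.74  0.17  1.62  0.    1.35 -2.19]
.394,-.312,.0685,1.45 [0.8, -1.6, 162.2] [-0.0, 0.0, 0.005]
```

Emit:
arm_command --plan '[[[1, -2, 40, 0, 0, 0, -1], [1, -2, 80, 0, 0, 0, -1], [1, -2, 120, 0, 0, 0, -1], [1, -2, 150, 0, 0, 0, -1], [1, -2, 162, 0, 0, 0, -1], [1, -2, 162, 0, 0, 0, -1], [1, -2, 162, 0, 0, 0, 1], [1, -2, 162, 0, 0, 0, 1], [1, -2, 162, 0, 0, 0, 1], [1, -2, 162, 0, 0, 0, 1], [1, -2, 162, 0, 0, 0, 1], [1, -2, 162, 0, 0, 0, 1]]]'

```text
time_s: 40.7
ee_pos: [0.3933, -0.3135, 0.0688]
eef_rot: [-3.141, 0.0, 3.024]
force: [0.1, 0.1, 1.7]
grip_width: 0.0559
grip_force: 24.9
```

```bash
python3 p.py .5705,-.0525,.18,1.45
```

```text
t 40.7 p [ 0.3933 -0.3135  0.0688] w 0.0559 q [-0.75  0.36  1.79 -0.    0.99 -2.2 ]
.5705,-.0525,.18,1.45 [-145.3, 280.0, -111.2] [-0.0, 0.0, 0.003]
```

Emit:
arm_command --plan '[[[0, 0, -30, 0, 0, 0, 1], [0, 0, -70, 0, 0, 0, 1], [0, 0, -105, 0, 0, 0, 1], [-12, 22, -110, 0, 0, 0, 1], [-33, 62, -110, 0, 0, 0, 1], [-55, 105, -110, 0, 0, 0, 1], [-78, 150, -110, 0, 0, 0, 1], [-100, 192, -110, 0, 0, 0, 1], [-122, 235, -110, 0, 0, 0, 1], [-138, 265, -110, 0, 0, 0, 1], [-145, 280, -110, 0, 0, 0, 1], [-145, 280, -110, 0, 0, 0, 1]]]'

```text
time_s: 41.9
ee_pos: [0.5704, -0.0511, 0.178]
eef_rot: [3.142, -0.001, 3.026]
force: [-0.9, -0.1, -1.9]
grip_width: 0.0559
grip_force: 24.9
```

Emit:
arm_command --plan '[[[0, 0, 0, 0, 0, 0, 1], [0, 0, 0, 0, 0, 0, 1]]]'

```text
time_s: 42.1
ee_pos: [0.5695, -0.0536, 0.1786]
eef_rot: [-3.141, -0.0, 3.022]
force: [-0.9, -0.1, -1.6]
grip_width: 0.0558
grip_force: 24.9
```

```bash
python3 p.py .5705,-.0525,.0677,1.45
```

```text
t 42.1 p [ 0.5695 -0.0536  0.1786] w 0.0558 q [-0.16  0.37  1.49 -0.    1.28 -1.61]
.5705,-.0525,.0677,1.45 [-0.9, 1.3, 110.9] [-0.0, -0.0, 0.002]
```

Emit:
arm_command --plan '[[[-1, 1, 30, 0, 0, 0, 1], [-1, 1, 65, 0, 0, 0, 1], [-1, 1, 90, 0, 0, 0, 1], [-1, 1, 103, 0, 0, 0, 1], [-1, 1, 108, 0, 0, 0, 1], [-1, 1, 110, 0, 0, 0, 1], [-1, 1, 111, 0, 0, 0, 1], [-1, 1, 111, 0, 0, 0, -1], [-1, 1, 111, 0, 0, 0, -1], [-1, 1, 111, 0, 0, 0, -1], [-1, 1, 111, 0, 0, 0, -1], [-1, 1, 91, 0, 0, 0, -1]]]'

```text
time_s: 43.3
ee_pos: [0.57, -0.0513, 0.0858]
eef_rot: [3.141, -0.004, 3.024]
force: [-0.5, -1.7, 0.5]
grip_width: 0.092
grip_force: 0.0
```

Emit:
arm_command --plan '[[[0, 0, -50, 0, 0, 0, -1], [0, 0, -100, 0, 0, 0, -1], [0, 0, -140, 0, 0, 0, -1], [30, -180, -140, 0, 0, 0, -1], [30, -180, -140, 0, 0, 0, -1], [30, -180, -140, 0, 0, 0, -1], [30, -180, -140, 0, 0, 0, -1], [30, -180, -140, 0, 0, 0, -1], [30, -180, -140, 0, 0, 0, -1], [30, -180, -140, 0, 0, 0, -1]]]'

```text
time_s: 44.3
ee_pos: [0.5206, -0.2258, 0.2276]
eef_rot: [3.141, 0.0, 3.025]
force: [1.3, 0.6, -0.6]
grip_width: 0.0943
grip_force: 0.0
```

```bash
python3 - <<'E'
from h import *
for n in('top','side'):
    im,d,i=grab(n); cv2.imwrite(f'pics/{n}9.png',im); P=pts(d,i); hsv=cv2.cvtColor(im,cv2.COLOR_BGR2HSV)
    for c,lo,hi,p in(('b',(110,150,0),(130,255,255),(.5705,-.0525)),('r',(0,190,0),(5,255,255),(.5295,.0565)),('y',(20,150,0),(32,255,255),(.6125,.1405))):
        m=(cv2.inRange(hsv,lo,hi)>0)&(P[...,2]>.143)&(P[...,2]<.165)&(np.hypot(P[...,0]-p[0],P[...,1]-p[1])<.06)
        if m.any(): (q,r)=cv2.minEnclosingCircle(P[m][:,:2].astype(np.float32)); print(n,c,m.sum(),np.round(q,4),round(r,4),'off',np.round(np.array(q)-p,4))
    m=(cv2.inRange(hsv,(45,130,0),(75,255,255))>0); print('g',P[m].mean(0).round(4),np.percentile(P[m][:,2],95))
E
python3 p.py
```

```text
top b 332 [ 0.571  -0.0517] 0.0194 off [0.0005 0.0008]
top r 292 [0.5291 0.0567] 0.0191 off [-0.0004  0.0002]
top y 343 [0.6139 0.1399] 0.0199 off [ 0.0014 -0.0006]
g [0.4941 0.3313 0.0788] 0.0832205575982742
side b 280 [ 0.5718 -0.0493] 0.0208 off [0.0013 0.0032]
side r 293 [0.5299 0.0606] 0.0205 off [0.0004 0.0041]
side y 402 [0.6143 0.1418] 0.021 off [0.0018 0.0013]
g [0.4915 0.3077 0.077 ] 0.24669105841901817
t 44.4 p [ 0.5207 -0.2257  0.2276] w 0.0938 q [-0.47  0.32  1.44  0.    1.38 -1.93]
```

View pics/side9.png

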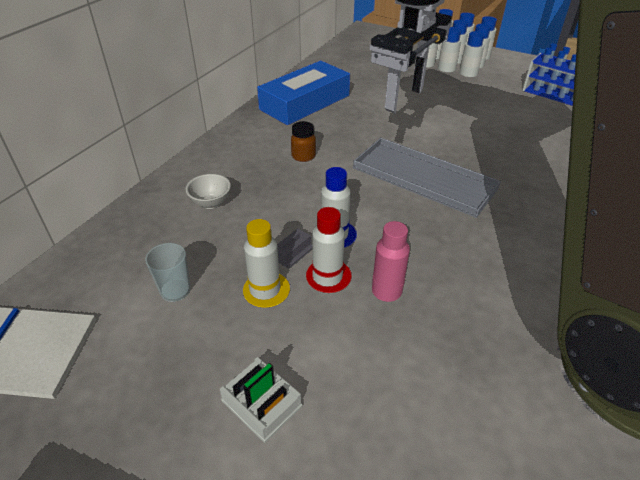

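The side view shows yellow (262,265), red (328,250) and blue (338,210) upright on their own pads, each within 5 mm of the pad centre. The filter (259,384) is down in the rack and the gripper is clear, so I'm handing in.

```bash
python3 -c "
from station import ctrl
print(ctrl.hand_in())"
```

```text
the job is handed in; nothing more can be done
None
```

The job is handed in at about 44 s: the green filter is fully down in the rack's middle slot, all three bottles stand upright within 5 mm of the centres of their own pads, and the beaker was not touched; the hand-in call returned no verdict.

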